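# Date-code the sample tubes on the roll coder

## Task

Take the empty tote off the scale and stand it squarely at the foot of the roll coder's ramp, its low wall to the ramp; lay all the sample tubes in the coder's lane above the gate, their caps on the pedal side. Only then run them over the type pad into the tote one after another, pressing the pedal fully down to its stop with the gripper and letting it up once for each tube. Then carry the tote with all the tubes in it back to the scale and leave it standing on the middle of the platform, the pedal up.

Things in the scene. Friction and masses are not known exactly. Their poses are not given: they have to be found in the camera images.
- coder: Roll coder: fixed green bench machine, 130 mm wide (x), 290 mm long (y), under 120 mm high. Origin on the table below the gate; y uphill, z up, pedal on its -x side (towards the robot). On top an open lane with a steel deck; deck height above the table = 0.050 + 0.141*y m for y = -0.075 (open foot) to 0.210 (back stop). Lane walls: inner faces 110 mm apart, 22 mm high plus flared lips to 31 mm.
- gate (a point): Deck centre at the gate, the uphill face (coder y = 0) of a steel blade across the lane, 10 mm above the deck. The queue is the deck above it, y = 0 to 0.205: the first tube rolls down and rests on the blade with its axis at coder y = 0.012, z = 0.067; the next lie behind at 30 mm pitch. Room for five, and to lay the last some 30 mm uphill and let it roll down.
- type_pad (a point): Centre of the black ribbed type pad, flush with the deck below the gate; tubes get their date code as they roll over it.
- ramp_foot (a point): Middle of the deck's open lower edge (coder x = 0, y = -0.075), 39 mm above the table (edge's underside 33 mm). The tote belongs just below it, its axes parallel to the coder's, its origin at coder x = 0, y = -0.172 (5 mm clear; 10 mm either way is fine).
- pedal (a joint): Pedal angle (rad): 0 up at rest, 0.6 at its lower stop. Going down, it sinks the gate blade so the first tube rolls off, and raises a second blade that holds the next; going up, the queue moves on by one. A tube needs about 0.6 s with the pedal down to clear the gate. The spring needs about 3.5 N to begin, 8.5 N at the stop, and lifts the pedal when let go.
- pedal_pad (a point): Where to press, from above: on top of the pedal's black rubber pad (48 x 48 mm), 20 mm in from its free end, 70 mm from the axle (along the coder's x) on the coder's -y side. Moves with the pedal: about 73 mm high at rest, 41 mm lower at the stop (there 3 mm sideways).
- scale: White bench scale, fixed to the table: steel platform 190 (x) x 200 mm (y), rigid, its top 44 mm above the table; a low console 31 mm high in front (-x, towards the robot). Origin on the table below the platform's centre. The empty tote starts on the platform.
- tote: Open plywood tote, 132 mm wide (x; 140 over the handle's posts), 180 mm long (y), inside 122 x 170 mm, walls 5 mm. Side and -y end walls 50 mm high; the +y end wall is low (31 mm): there the tubes roll in, so it faces the ramp. Inner floor slopes from 23 mm high at the low wall to 6 mm at the -y end. Origin: centre of the underside, z up. 0.4 kg empty.
- tote_handle (a point): Centre of the tote's wooden carrying bar, 100 mm above the tote's underside, above its middle: 10 mm thick (along the tote's y), 20 mm high, 130 mm free length along the tote's x.
- tube_0: Closed amber glass sample tube with black ribbed screw cap, lying on its side; a cylinder 30 mm in diameter and 102 mm long over the cap, 0.06 to 0.09 kg; rolls easily. Origin: its centre, on the axis; x along the axis away from the cap (the cap is the -x end, 20 mm long); its y and z turn as it rolls. None if not there this time.
- cap_0 (a point): Centre of tube_0's cap end face, on the axis, 51 mm from the tube's origin.
- tube_1: Closed amber glass sample tube with black ribbed screw cap, lying on its side; a cylinder 30 mm in diameter and 102 mm long over the cap, 0.06 to 0.09 kg; rolls easily. Origin: its centre, on the axis; x along the axis away from the cap (the cap is the -x end, 20 mm long); its y and z turn as it rolls. As tube_0; may be absent.
- cap_1 (a point): Centre of tube_1's cap end face, on the axis, 51 mm from the tube's origin.
- tube_2: Closed amber glass sample tube with black ribbed screw cap, lying on its side; a cylinder 30 mm in diameter and 102 mm long over the cap, 0.06 to 0.09 kg; rolls easily. Origin: its centre, on the axis; x along the axis away from the cap (the cap is the -x end, 20 mm long); its y and z turn as it rolls. As tube_0; may be absent.
- cap_2 (a point): Centre of tube_2's cap end face, on the axis, 51 mm from the tube's origin.
- tube_3: Closed amber glass sample tube with black ribbed screw cap, lying on its side; a cylinder 30 mm in diameter and 102 mm long over the cap, 0.06 to 0.09 kg; rolls easily. Origin: its centre, on the axis; x along the axis away from the cap (the cap is the -x end, 20 mm long); its y and z turn as it rolls. As tube_0; may be absent.
- cap_3 (a point): Centre of tube_3's cap end face, on the axis, 51 mm from the tube's origin.
- tube_4: Closed amber glass sample tube with black ribbed screw cap, lying on its side; a cylinder 30 mm in diameter and 102 mm long over the cap, 0.06 to 0.09 kg; rolls easily. Origin: its centre, on the axis; x along the axis away from the cap (the cap is the -x end, 20 mm long); its y and z turn as it rolls. As tube_0; may be absent.
- cap_4 (a point): Centre of tube_4's cap end face, on the axis, 51 mm from the tube's origin.
Not all that is in view belongs to the job. What is shaped like the tube_1 but pink is not meant.

How it is judged (in metres and radians):
On the way, in this order (a step that is already met when the one before it is completed fails the run):
1. the tote stands at the ramp's foot and every tube lies at rest in the queue above the gate, its cap on the pedal side (x of tote in the frame of coder between -0.02 and 0.02 m and y of tote in the frame of coder between -0.197 and -0.157 m and angle between the y axis of tote and the y axis of coder, either way round below 0.15 rad and angle between tote's own z axis and vertical below 0.08 rad and height (world z) of tote below 0.01 m and x of tube_0 in the frame of coder between -0.02 and 0.02 m and y of tube_0 in the frame of coder between 0.005 and 0.21 m and z of tube_0 in the frame of coder between 0.055 and 0.11 m and x of each of cap_0, cap_1, cap_2, cap_3, cap_4 in the frame of coder below -0.03 m and linear speed of each of tube_0, tube_1, tube_2, tube_3, tube_4 below 0.05 m/s and x of tube_1 in the frame of coder between -0.02 and 0.02 m and y of tube_1 in the frame of coder between 0.005 and 0.21 m and z of tube_1 in the frame of coder between 0.055 and 0.11 m and x of tube_2 in the frame of coder between -0.02 and 0.02 m and y of tube_2 in the frame of coder between 0.005 and 0.21 m and z of tube_2 in the frame of coder between 0.055 and 0.11 m and x of tube_3 in the frame of coder between -0.02 and 0.02 m and y of tube_3 in the frame of coder between 0.005 and 0.21 m and z of tube_3 in the frame of coder between 0.055 and 0.11 m and x of tube_4 in the frame of coder between -0.02 and 0.02 m and y of tube_4 in the frame of coder between 0.005 and 0.21 m and z of tube_4 in the frame of coder between 0.055 and 0.11 m and value of joint pedal below 0.1 rad), for 0.2 s.
2. the pedal is pressed fully down to its stop with the tote at the ramp's foot (x of tote in the frame of coder between -0.02 and 0.02 m and y of tote in the frame of coder between -0.197 and -0.157 m and angle between the y axis of tote and the y axis of coder, either way round below 0.15 rad and angle between tote's own z axis and vertical below 0.08 rad and height (world z) of tote below 0.01 m and value of joint pedal above 0.55 rad and contact force between the fingers and pedal above 0.5 N), for 0.2 s.
At the end, for the whole second after the job is handed in: Every tube lies at rest in the tote (centre inside its walls, 12 to 45 mm above its underside); the tote stands flat (tilt under 0.08 rad) on the scale, its centre within 40 mm of the platform's centre along x and y; the pedal is up (under 0.06 rad) (x of tube_0 in the frame of tote between -0.03 and 0.03 m and y of tube_0 in the frame of tote between -0.088 and 0.086 m and z of tube_0 in the frame of tote between 0.012 and 0.045 m and linear speed of each of tube_0, tube_1, tube_2, tube_3, tube_4, tote below 0.03 m/s and x of tube_1 in the frame of tote between -0.03 and 0.03 m and y of tube_1 in the frame of tote between -0.088 and 0.086 m and z of tube_1 in the frame of tote between 0.012 and 0.045 m and x of tube_2 in the frame of tote between -0.03 and 0.03 m and y of tube_2 in the frame of tote between -0.088 and 0.086 m and z of tube_2 in the frame of tote between 0.012 and 0.045 m and x of tube_3 in the frame of tote between -0.03 and 0.03 m and y of tube_3 in the frame of tote between -0.088 and 0.086 m and z of tube_3 in the frame of tote between 0.012 and 0.045 m and x of tube_4 in the frame of tote between -0.03 and 0.03 m and y of tube_4 in the frame of tote between -0.088 and 0.086 m and z of tube_4 in the frame of tote between 0.012 and 0.045 m and value of joint pedal below 0.06 rad and angle between tote's own z axis and vertical below 0.08 rad and x of tote in the frame of scale between -0.04 and 0.04 m and y of tote in the frame of scale between -0.04 and 0.04 m and z of tote in the frame of scale between 0.036 and 0.05 m); the robot touches nothing.
Of tube_0, tube_1, tube_2, tube_3, tube_4 only 3 to 5 are there at a start; the rules pass over those that are not, and their reading is None.
At some moment in a run one of tote may be knocked a few centimetres aside while the robot is not near it.
Once in a run the grip may slacken for a moment while it holds something.
It also fails if it takes over 210 s, if anything falls off the work surface, if the arm or the gripper's body presses on something with over 40 N, if the wrist force passes 120 N, or if a joint passes its speed limit or range.

## Robot

A 6-joint arm with a two-finger parallel gripper is mounted at the origin on the work surface; the furniture and walls round the work are solid. World frame = base frame: x ahead of the robot, y to its left, z up, the work surface at z = 0. Lengths are in m, angles in degrees, forces in N, time in s.
With the tool pointing down it reaches from about 0.325 to 0.85 m from the base axis. Payload 15.5 kg.
Tool frame: the origin (TCP) lies midway between the tips of the shut fingers; the grasp point (between the pads) lies 19 mm behind it; z points along the fingers, y is the line along which they close (so a half turn about z gives the same grasp; the last joint's range is limited). The gripper opens to 91 mm and grips with 3 to 60 N. Pads are 32 mm wide; open, the fingers measure 118 mm over their backs; the gripper's body (76 mm by 178 mm) begins 60 mm behind the grasp point.
Start: joints at [60.59, 28.281, 77.091, -0, 74.628, -5.472], TCP at [0.254, 0.571, 0.214] pointing down, gripper open.
Joint ranges: [-166.48, 166.48], [-47.26, 123.95], [12.59, 153.08], [-70.14, 250.14], [6.76, 159.57], [-176.63, 176.63]. Speed limits (degrees/s): [108.29, 108.29, 147.25, 172.46, 172.46, 172.46].

## Interface

Orientations are given as a 3x3 rotation matrix whose columns are the frame's x, y, z axes.
In Python, from bench import ctrl gives the robot as it stands. The module is installed in compiled form; this text tells all that it offers. Calls block until the motion is done:
- ctrl.goto(position, orientation): joint-space move of the TCP to a pose.
- ctrl.move_l(position, vel=0.15, ori=None, contact_N=None): straight line of the TCP; ori=None keeps the orientation; vel is the mean speed in m/s. With contact_N (N) it stops when the force on the tool has changed by that much, and returns True; else False.
- ctrl.movej(angles): joint-space move.
- ctrl.command_gripper(opening): opening from 0.0 (shut) to 1.0 (fully open); the grip force is fixed at half the most; returns when the fingers have stopped.
- ctrl.sleep(seconds).
- ctrl.ik(position, orientation): joint angles nearest the present ones, or None.
- ctrl.read_camera(name): name is "scene" or "side" or "wrist"; returns the picture (400x640x3 uint8, blue, green, red); there is no depth.
- ctrl.camera_params(name): a dict with "fx", "fy", "cx", "cy" (pixels), "D" ([k1, k2, p1, p2, k3] as OpenCV has them; the pictures are not rectified), "pose" (4x4, takes a point from camera to world coordinates); the wrist camera has in their place "T_tool_cam" (4x4, takes a point from camera to tool coordinates, whose origin is the TCP and whose axes are the flange's). Camera axes: x right, y up, looking along -z (the intrinsics and any distortion apply to the point x, -y, -z); pixel columns grow to the right and rows downward; lengths in m; the calibration is good to about 2 mm. A picture is of the moment at which its call begins: read the wrist's pose just before it. camera_params takes no time and is no camera call.
A pose or a line that the arm cannot do raises ctrl.MotionError and nothing moves.
- ctrl.sign_off(): hands the job in; it is judged then, once.
Readings, each from a call of its own:
- ctrl.current_t(): time.
- ctrl.current_q(): joint angles.
- ctrl.current_dq(): joint speeds.
- ctrl.current_effort(): joint torques, N m.
- ctrl.current_tool_pos(): TCP position.
- ctrl.current_eef_rot(): TCP orientation.
- ctrl.current_contact_force(): force on the tool from outside, world axes, zero at the start.
- ctrl.current_wrist_torque(): the same for the moment, N m.
- ctrl.current_grip_width(): opening from 0.0 (shut) to 1.0 (fully open).
- ctrl.current_grasp_force(): force on a finger pad.
Only numpy, scipy, OpenCV 4.12 (cv2) and the standard library are available. Lean on these libraries where they do the work, as an engineer would, in place of code of your own. Each camera call takes 0.05 s, during which the arm holds its last target. There are 200 camera calls.

## Working session

There is one attempt and no reset: what is moved stays moved. The work goes in short steps, each a Python script; the robot and the scene stay as the last script left them, time stands still between calls to the robot, and variables do not carry over. Pictures are saved under pics/ and viewed, at most 18 in all, crops included, and the job is handed in when it is done.

```bash
mkdir -p pics; ls
python3 - <<'E'
from bench import ctrl
import cv2,numpy as np
np.set_printoptions(precision=4,suppress=True)
for n in("scene","side","wrist"):
    cv2.imwrite(f"pics/{n}0.png",ctrl.read_camera(n)); print(n,ctrl.camera_params(n))
print(ctrl.current_eef_rot(),ctrl.current_t(),ctrl.current_grip_width())
E
```

```text
pics
scene {'fx': 493.14291274378866, 'fy': 493.14291274378866, 'cx': 314.8398418043156, 'cy': 204.3914247140419, 'D': array([-0.009,  0.   ,  0.   ,  0.   ,  0.   ]), 'pose': array([[ 0.5562,  0.5462, -0.6263, -0.366 ],
       [-0.831 ,  0.3708, -0.4146, -0.5849],
       [ 0.0057,  0.7511,  0.6602,  1.0155],
       [ 0.    ,  0.    ,  0.    ,  1.    ]])}
side {'fx': 401.52867640929065, 'fy': 401.52867640929065, 'cx': 318.8667940782817, 'cy': 199.18252988895986, 'D': array([0.0128, 0.    , 0.    , 0.    , 0.    ]), 'pose': array([[-0.9365,  0.2064, -0.2836,  0.0953],
       [-0.3508, -0.5515,  0.7568,  1.0652],
       [-0.0002,  0.8082,  0.5889,  0.9384],
       [ 0.    ,  0.    ,  0.    ,  1.    ]])}
wrist {'fx': 353.64104208812023, 'fy': 353.64104208812023, 'cx': 313.21285598704685, 'cy': 196.8514332871736, 'D': array([-0.0591,  0.    ,  0.    ,  0.    ,  0.    ]), 'T_tool_cam': array([[ 0.0001,  0.957 ,  0.29  ,  0.0836],
       [ 1.    ,  0.0001, -0.0004, -0.0002],
       [-0.0004,  0.29  , -0.957 , -0.1712],
       [ 0.    ,  0.    ,  0.    ,  1.    ]])}
[[-0.914   0.4058 -0.0004]
 [ 0.4058  0.914  -0.0008]
 [ 0.0001 -0.0009 -1.    ]] 0.15 1.0018737247501974
```

View pics/scene0.png

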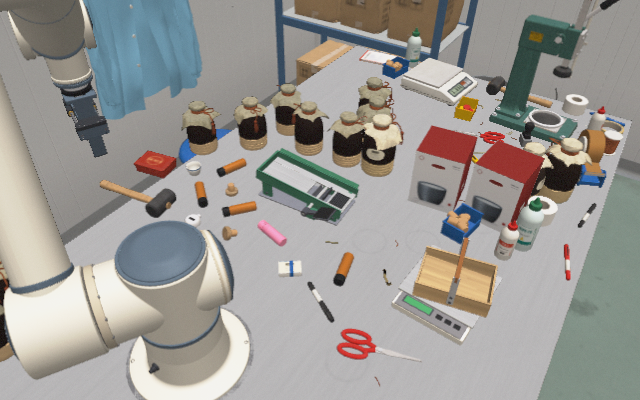

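View pics/side0.png

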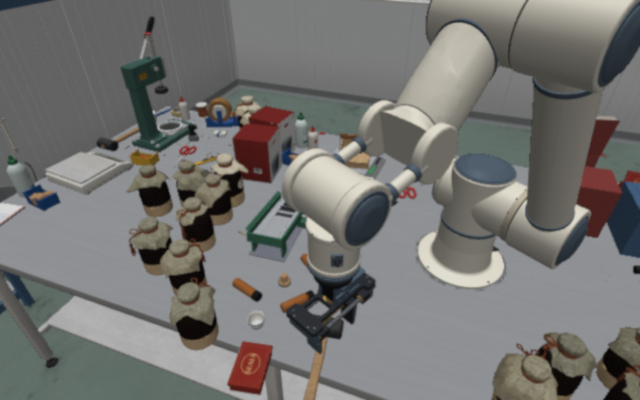

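The scene camera shows the coder at about (306,185) and the tote on the scale at (455,280). Four amber tubes lie at (231,167), (201,193), (240,209) and (344,268). Possible confusions: the pink tube (271,233) is the decoy, the pens (320,300) and (567,262) are thin, the hammer is at (160,200), and the corks are at (231,188) and (229,233). I choose the four amber tubes with black caps.

```bash
cat > h.py <<'E'
from bench import ctrl
import cv2,numpy as np
np.set_printoptions(precision=4,suppress=True)
def cam(n):
    c=ctrl.camera_params(n)
    if n=="wrist":
        T=np.eye(4);T[:3,:3]=ctrl.current_eef_rot();T[:3,3]=ctrl.current_tool_pos();c["pose"]=T@c["T_tool_cam"]
    c["K"]=np.array([[c["fx"],0,c["cx"]],[0,c["fy"],c["cy"]],[0,0,1.]]);return c
def shot(n,f=None):
    c=cam(n);im=ctrl.read_camera(n)
    if f: cv2.imwrite(f"pics/{f}.png",im)
    return c,im
def ray(c,uv,z):
    p=cv2.undistortPoints(np.array(uv,float).reshape(-1,1,2),c["K"],c["D"]).reshape(-1,2)
    d=np.c_[p[:,0],-p[:,1],-np.ones(len(p))]@c["pose"][:3,:3].T;o=c["pose"][:3,3]
    return o+d*((z-o[2])/d[:,2])[:,None]
def proj(c,P):
    P=np.array(P,float).reshape(-1,3);q=(P-c["pose"][:3,3])@c["pose"][:3,:3]
    return cv2.projectPoints(q*[1,-1,-1],np.zeros(3),np.zeros(3),c["K"],c["D"])[0].reshape(-1,2)
def amber(c,im,z=0.015,amin=60):
    h=cv2.cvtColor(im,cv2.COLOR_BGR2HSV)
    m=cv2.inRange(h,(4,150,60),(18,255,255));out=[]
    m=cv2.morphologyEx(m,cv2.MORPH_OPEN,np.ones((3,3)))
    for k in cv2.findContours(m,0,2)[0]:
        if cv2.contourArea(k)<amin: continue
        r=cv2.minAreaRect(k);b=cv2.boxPoints(r)
        e=sorted([(np.linalg.norm(b[i]-b[(i+1)%4]),i) for i in range(4)])
        i,j=e[0][1],e[1][1];A=(b[i]+b[(i+1)%4])/2;B=(b[j]+b[(j+1)%4])/2
        w=ray(c,[A,B],z);out.append((r[0],A,B,w,np.linalg.norm(w[0]-w[1]),e[0][0],cv2.contourArea(k)))
    return out
def down(a):  # tool pointing down, closing line (tool y) along world angle a (deg)
    a=np.radians(a);y=np.array([np.cos(a),np.sin(a),0]);z=np.array([0,0,-1.]);return np.c_[np.cross(y,z),y,z]
E
python3 - <<'E'
from h import *
c,im=shot("scene")
for o in amber(c,im): print(np.array(o[0]),o[1],o[2],o[3][:,:2].round(3).tolist(),round(o[4],3),o[6])
cv2.imwrite("pics/crop1.png",np.hstack([cv2.resize(im[140:230,240:380],None,fx=2.85,fy=2.85,interpolation=2),cv2.resize(im[230:350,380:520],None,fx=2.85,fy=2.14,interpolation=2)]))
print(ray(c,[(306,185)],.08),ray(c,[(455,280)],.05),[ray(c,[p],0)[0] for p in((380,165),(347,155),(310,145),(282,128),(252,140),(440,195))])
E
```

```text
[345.2242 263.6896] [349.569  252.8276] [340.8793 274.5517] [[0.468, -0.149], [0.388, -0.17]] 0.083 189.0
[461.1471 257.9118] [465.9412 238.7353] [456.353  277.0883] [[0.702, -0.396], [0.551, -0.427]] 0.154 95.0
[242.0962 207.4808] [255.1731 204.8654] [229.0192 210.0962] [[0.479, 0.194], [0.415, 0.244]] 0.081 182.0
[199.75 189.25] [198.25 181.75] [201.25 196.75] [[0.463, 0.418], [0.414, 0.357]] 0.078 95.5
[592.5 167. ] [599. 167.] [586. 167.] [[1.284, -0.647], [1.259, -0.611]] 0.045 68.0
[234.4433 165.2474] [244.4639 160.7938] [224.4227 169.701 ] [[0.636, 0.368], [0.559, 0.391]] 0.08 123.0
[153.5 159.5] [163.  159.5] [144.  159.5] [[0.485, 0.603], [0.448, 0.657]] 0.065 124.5
[602.6496 144.5075] [588.3603 143.793 ] [616.9389 145.2219] [[1.412, -0.588], [1.461, -0.676]] 0.101 473.0Traceback (most recent call last):
  File "<stdin>", line 4, in <module>
    return _nx.concatenate(arrs, 1, dtype=dtype, casting=casting)
           ~~~~~~~~~~~~~~~^^^^^^^^^^^^^^^^^^^^^^^^^^^^^^^^^^^^^^^
ValueError: all the input array dimensions except for the concatenation axis must match exactly, but along dimension 0, the array at index 0 has size 256 and the array at index 1 has size 257
```

Run:
```python
from h import *
c,im=shot("scene")
cv2.imwrite("pics/crop1.png",np.hstack([cv2.resize(im[135:235,240:380],(560,400),interpolation=2)[:, :400*1],cv2.resize(im[230:350,380:515],(400,400),interpolation=2)]))
for p,z in [((306,185),.06),((455,280),.05),((380,170),0),((347,157),0),((310,150),0),((252,147),0),((440,205),0),((500,220),0)]: print(p,ray(c,[p],z)[0])
```

```text
(306, 185) [0.6002 0.0879 0.06  ]
(455, 280) [ 0.5083 -0.4335  0.05  ]
(380, 170) [ 0.8685 -0.0317  0.    ]
(347, 157) [0.8698 0.0996 0.    ]
(310, 150) [0.8319 0.2306 0.    ]
(252, 147) [0.7301 0.4133 0.    ]
(440, 205) [ 0.8146 -0.2722  0.    ]
(500, 220) [ 0.8525 -0.4502  0.    ]
```

View pics/crop1.png

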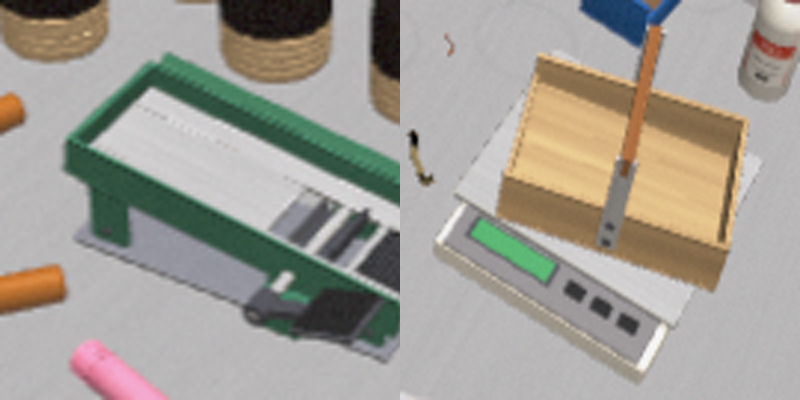

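The right crop shows the tote on the scale, with its bar running across. The left crop shows the coder with its gate strips and black pedal pad. Next I look from above with the wrist camera.

Run:
```python
from h import *
ctrl.goto([0.5,0.07,0.36],down(90)); c,im=shot("wrist","w1"); print(c["pose"]); np.save("w1.npy",c["pose"])
for o in amber(c,im): print(np.array(o[0]),o[3][:,:2].round(3).tolist(),round(o[4],3),o[6])
ctrl.goto([0.42,-0.38,0.36],down(60)); c,im=shot("wrist","w2"); np.save("w2.npy",c["pose"])
print(ctrl.current_q(),ctrl.current_t())
```

```text
[[-0.0006 -0.9571 -0.2899  0.4164]
 [ 1.     -0.0004 -0.0008  0.0707]
 [ 0.0006 -0.2899  0.9571  0.531 ]
 [ 0.      0.      0.      1.    ]]
[509.6 208.8] [[0.553, 0.393], [0.633, 0.367]] 0.084 880.5
[416.3341 110.0916] [[0.41, 0.244], [0.477, 0.193]] 0.084 1119.5
[526.5345 103.3068] [[0.405, 0.348], [0.458, 0.413]] 0.085 1061.0
[148.1942  92.1044] [[0.377, -0.174], [0.459, -0.154]] 0.084 1066.5
[ -48.0778   17.2905   72.0772    0.0108   90.6269 -108.1676] 4.1
```

View pics/w1.png

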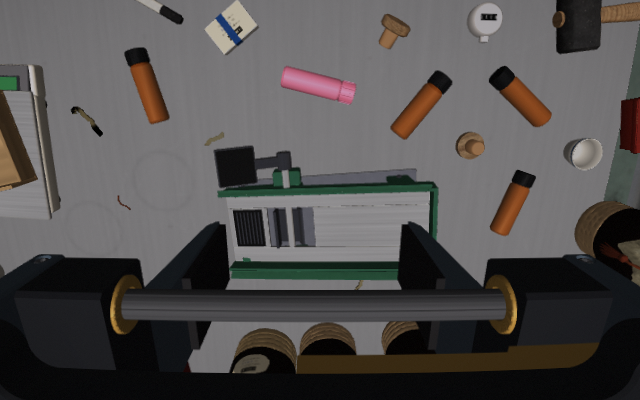

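View pics/w2.png

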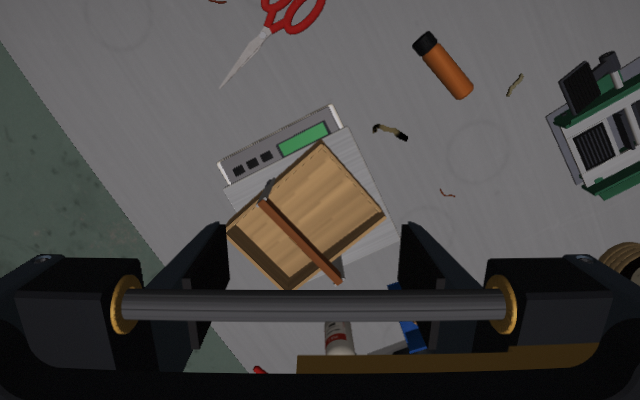

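w1 shows the coder at (325,230) with its pedal pad at (235,167), and the four tubes with every cap towards the robot. w2 shows the tote on the scale with its bar from (265,205) to (340,283). The upper-right end appears to be the low wall. I take closer views of both.

Run:
```python
from h import *
ctrl.goto([0.6,-0.40,0.36],down(90)); c,im=shot("wrist","w3"); np.save("w3.npy",c["pose"])
ctrl.goto([0.66,0.08,0.36],down(90)); c,im2=shot("wrist","w4"); np.save("w4.npy",c["pose"])
cv2.imwrite("pics/w34.png",np.vstack([im[0:280,80:560],im2[0:280,80:560]]))
cv2.imwrite("pics/w4c.png",cv2.resize(im2[20:220,180:460],(784,560),interpolation=2))
cv2.imwrite("pics/w3c.png",cv2.resize(im[20:260,150:470],(784,588),interpolation=2))
```

```text
(no output)
```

View pics/w4c.png

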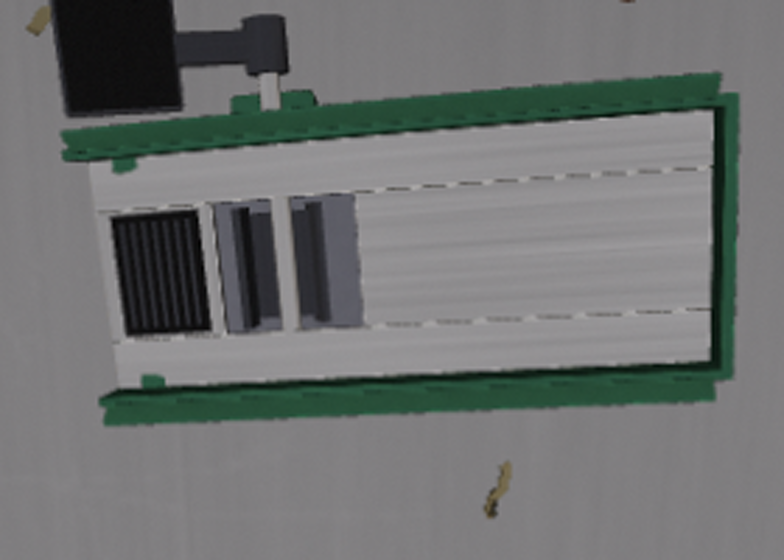

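View pics/w3c.png

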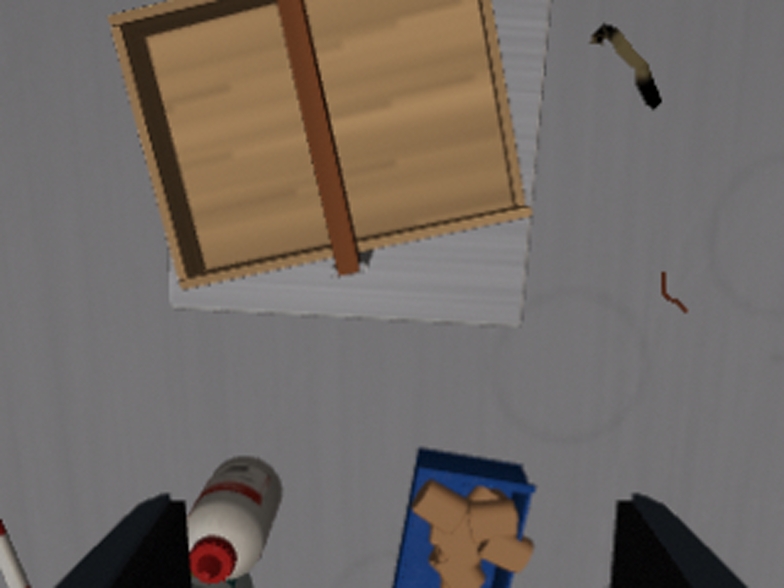

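w3c shows the tote's low wall at the right (+y world) end, since the left end is deep and dark. The platform's far corners are at crop (170,308) and (521,325). In w4c the deck corners are at (90,163), (118,388), (713,110) and (711,362), and the pedal pad is at about (118,50).

```bash
cat > fit.py <<'E'
from h import *
def fit2(L,W):
    L=np.array(L)[:,:2];W=np.array(W)[:,:2];a=L-L.mean(0);b=W-W.mean(0)
    th=np.arctan2((a[:,0]*b[:,1]-a[:,1]*b[:,0]).sum(),(a*b).sum())
    R=np.array([[np.cos(th),-np.sin(th)],[np.sin(th),np.cos(th)]]);t=W.mean(0)-R@L.mean(0)
    return np.degrees(th),t,np.abs(W-(L@R.T+t)).max(0)
E
python3 - <<'E'
from fit import *
c=cam("wrist");c["pose"]=np.load("w4.npy")
L=[(-.055,-.075,.0394),(.055,-.075,.0394),(-.055,.21,.0796),(.055,.21,.0796)]
P=np.array([(90,163),(118,388),(713,110),(711,362)])/2.8+[180,20]
W=np.array([ray(c,[p],l[2])[0] for p,l in zip(P,L)]);print(W);print("coder",fit2(L,W))
th,t,_=fit2(L,W);R=np.array([[np.cos(np.radians(th)),-np.sin(np.radians(th))],[np.sin(np.radians(th)),np.cos(np.radians(th))]])
for p,z in [((118,50),.073),((285,263),.05),((305,263),.05),((162,272),.044)]: w=ray(c,[np.array(p)/2.8+[180,20]],z)[0];print(p,w,(w[:2]-t)@R)
im=cv2.imread("pics/w3.png");c["pose"]=np.load("w3.npy")
P=np.array([(170,308),(521,325),(527,208),(182,287),(345,272)])/2.45+[150,20]
print("plat",ray(c,P[:2],.044)); print("tote far corners lowend(+y)",ray(c,P[2:3],.094),"-y",ray(c,P[3:4],.094), "bar end",ray(c,P[4:],.145))
for n in("w2","w3"):
    c["pose"]=np.load(n+".npy");
    for o in amber(c,cv2.imread(f"pics/{n}.png"),.154,150): print(n,np.array(o[0]),o[3][:,:2].tolist(),o[4],o[6])
E
```

```text
[[ 0.5603 -0.0553  0.0394]
 [ 0.669  -0.0494  0.0394]
 [ 0.5396  0.2265  0.0796]
 [ 0.6495  0.2353  0.0796]]
coder (np.float64(4.033884389131679), array([0.6094, 0.0219]), array([0.0005, 0.0014]))
(118, 50) [ 0.5146 -0.0306  0.073 ] [-0.0982 -0.0457]
(285, 263) [0.6071 0.0375 0.05  ] [-0.0012  0.0157]
(305, 263) [0.6071 0.047  0.05  ] [-0.0005  0.0252]
(162, 272) [ 0.6114 -0.0227  0.044 ] [-0.0011 -0.0447]
plat [[ 0.59   -0.5289  0.044 ]
 [ 0.5999 -0.3302  0.044 ]]
tote far corners lowend(+y) [[ 0.5333 -0.3365  0.094 ]] -y [[ 0.5719 -0.5087  0.094 ]] bar end [[ 0.5591 -0.4232  0.145 ]]
w2 [299.4917 241.9914] [[0.421633671154666, -0.44878070388075114], [0.5569580990467837, -0.4217216579686423]] 0.1380032345635514 794.5
w2 [448.4146  71.7683] [[0.3709568737151931, -0.21533995236813613], [0.43065838207021323, -0.20061923598175957]] 0.06148958928788413 1180.0
w3 [489.5789  23.691 ] [[0.42761160909722, -0.22857319303303558], [0.4737685290988005, -0.21750963760494813]] 0.047464339484950865 970.5
w3 [277.4765  64.8941] [[0.43048216347479296, -0.4478083863813684], [0.5576741516333259, -0.4212993194363284]] 0.12992510335580645 1119.0
```

```bash
cat >> h.py <<'E'
TH=4.03; CO=np.array([.6094,.0219])
def cw(x,y,z=0):
    a=np.radians(TH);return np.array([CO[0]+x*np.cos(a)-y*np.sin(a),CO[1]+x*np.sin(a)+y*np.cos(a),z])
def stat(s=""): print(s,"t%.1f"%ctrl.current_t(),"w%.3f"%ctrl.current_grip_width(),"g%.1f"%ctrl.current_grasp_force(),"F",ctrl.current_contact_force(),"p",ctrl.current_tool_pos())
E
python3 - <<'E'
from h import *
ctrl.goto([.4905,-.435,.26],down(102)); ctrl.move_l([.4905,-.435,.127],contact_N=8); stat("at")
ctrl.command_gripper(0); stat("grip"); ctrl.move_l([.4905,-.435,.175],vel=.08); stat("lift")
if ctrl.current_grasp_force()>5:
    p=cw(0,-.175,.175); ctrl.move_l(p,vel=.1,ori=down(94)); stat("over")
    cv2.imwrite("pics/s1.png",ctrl.read_camera("scene")[130:330,240:520])
E
```

```text
at t9.7 w1.001 g0.0 F [-0.0926 -0.0383  0.2175] p [ 0.491  -0.4354  0.1279]
grip t10.9 w0.102 g30.0 F [ 0.1843 -0.9561 -0.1841] p [ 0.4906 -0.4351  0.127 ]
lift t11.7 w0.109 g30.0 F [ 0.833   0.7384 -3.1914] p [ 0.4903 -0.4348  0.1747]
over t15.0 w0.105 g30.0 F [-0.4629  0.3134 -4.3417] p [ 0.6216 -0.1529  0.175 ]
```

View pics/s1.png

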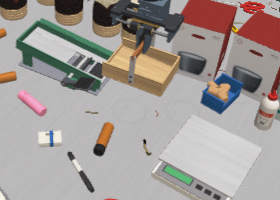

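The tote hangs level at the ramp foot, at crop (140,65). Next I set it down, release and check.

Run:
```python
from h import *
p=cw(0,-.175,.0); 
print(ctrl.move_l([*p[:2],.095],vel=.1)); print(ctrl.move_l([*p[:2],.080],vel=.03,contact_N=3)); stat("down")
ctrl.command_gripper(0.5); ctrl.move_l([*p[:2],.20]); stat()
ctrl.goto(cw(0.02,-.15,.36),down(90)); c,im=shot("wrist","w5"); np.save("w5.npy",c["pose"]); print(c["pose"][:3,3])
for o in amber(c,im,.11,150): print(np.array(o[0]),o[3][:,:2].tolist(),o[4],o[6])
cv2.imwrite("pics/w5c.png",cv2.resize(im[60:260,180:460],(784,560)))
```

```text
False
True
down t16.4 w0.107 g30.0 F [0.1824 0.3284 1.6641] p [ 0.6218 -0.1527  0.0826]
 t18.0 w0.507 g0.0 F [ 0.3049 -0.3538  0.0855] p [ 0.6212 -0.1525  0.1991]
[ 0.5563 -0.126   0.5304]
[633.  133.5] [[0.5831191925586837, 0.2681775316522246], [0.6189956325818696, 0.2772017624683568]] 0.03699399533113565 207.0
[290.9265 143.964 ] [[0.552026856772624, -0.1566947932984149], [0.6889730290355639, -0.14745111819568174]] 0.13725778530515384 812.5
[560.7672  13.4569] [[0.44715140029603484, 0.16854082284243518], [0.48948644450324, 0.13568309387930008]] 0.053589983398400716 808.5
[291.8353   6.2588] [[0.4651006930809721, -0.1379065701389396], [0.46958360061501725, -0.16002757746859586]] 0.02257067622463946 279.5
```

View pics/w5c.png

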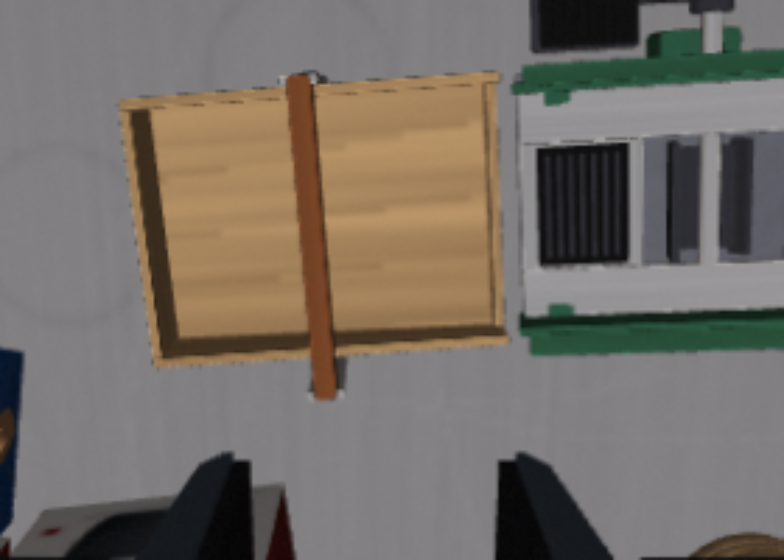

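The tote stands square at the ramp: low wall to the deck edge, bar centre (0.6205,-0.152), within 2 mm of target. Now the first tube, with a refining look from the hover.

```bash
cat > tubes.py <<'E'
from h import *
def locate(c,im,prior):
    best=None
    for o in amber(c,im,.015,300):
        w=o[3][:,:2]; w=w[np.argsort(w[:,0])]      # first = cap side (towards the robot)
        d=(w[1]-w[0])/np.linalg.norm(w[1]-w[0]); ctr=w.mean(0)-.01*d
        e=np.linalg.norm(ctr-prior)
        if best is None or e<best[0]: best=(e,ctr,np.degrees(np.arctan2(d[1],d[0])),o[4])
    return best
def pick(prior,ang,name,zc=.004):
    ctrl.command_gripper(.75); ctrl.goto([*prior,.13],down(ang+90)); c,im=shot("wrist",name)
    b=locate(c,im,np.array(prior)); print("found",b)
    if b is None or b[0]>.03 or not .074<b[3]<.092: print("CHECK"); return None
    ctrl.move_l([*b[1],.13],ori=down(b[2]+90)); 
    if ctrl.move_l([*b[1],zc],vel=.1,contact_N=6): stat("contact!")
    ctrl.command_gripper(0); stat("grip"); ctrl.move_l([*b[1],.19],vel=.15); stat("lift"); return b
def lay(y,above=.009):
    # axis lies `above` behind the TCP
    za=.050+.141*y+.0152
    ctrl.goto(cw(0,y,.19),down(TH+90)); stat("over")
    ctrl.move_l(cw(0,y,za-above+.03),vel=.1); ctrl.move_l(cw(0,y,za-above+.003),vel=.03,contact_N=5); stat("down")
E
python3 - <<'E'
from tubes import *
if pick((.408,-.166),14,"t0"):
    ctrl.goto(cw(0,.055,.19),down(TH+90)); stat("over")
    cv2.imwrite("pics/s2.png",cv2.resize(ctrl.read_camera("scene")[130:240,240:380],(700,550))); c,im=shot("wrist","t0b")
E
```

```text
found (np.float64(0.005052714842388983), array([ 0.4123, -0.1634]), np.float64(14.102134117132312), np.float64(0.08484397335068639))
grip t22.9 w0.321 g30.0 F [0.2022 0.6698 0.0529] p [ 0.4123 -0.1634  0.004 ]
lift t24.3 w0.318 g30.0 F [ 0.0298 -0.573  -1.3283] p [ 0.4119 -0.1631  0.1894]
over t25.5 w0.321 g30.0 F [-0.5012 -0.6112 -1.2585] p [0.605  0.0758 0.1898]
```

View pics/t0b.png

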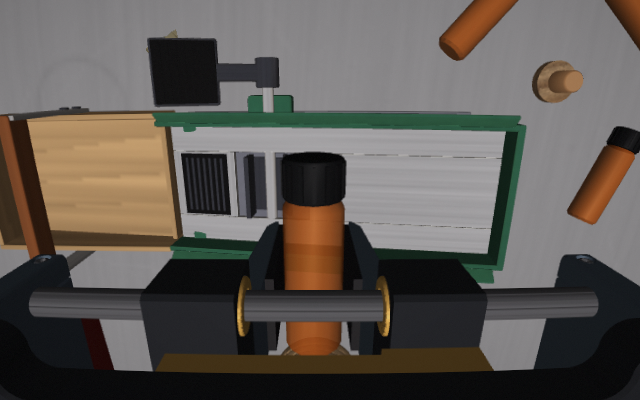

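The tube is held squarely, cap to the pedal side, cap end at about (315,152). I check its axial position against the projection, then lay it.

Run:
```python
from tubes import *
c=cam("wrist");R=ctrl.current_eef_rot();p=ctrl.current_tool_pos()
a=p+R@[0,0,-.011]; e=a+R@[.051,0,0]
print(proj(c,[e+R@[0,0,.015],e+R@[0,0,-.015],e+R@[0,.015,0],e-R@[0,.015,0]]))
im=cv2.imread("pics/t0b.png");col=im[120:215,305:325].mean(1).mean(1).astype(int);print(col)
ctrl.move_l(cw(0,.055,.13),vel=.15); lay(.055,above=.011)
cv2.imwrite("pics/s3.png",cv2.resize(ctrl.read_camera("scene")[130:240,240:380],(700,550)))
```

```text
[[312.4051 157.5931]
 [312.2813 170.7228]
 [344.9167 163.592 ]
 [279.7804 163.595 ]]
[ 61  61  61  59  63  70  69  87 135 161 161 161 161 163 165 166 165 163
 161 161 162 161 162 162 162 163 164 163 162 162 163 124  52   6   5   5
   5   5   6   5   6   6   9  20  27  30  31  29  30  30  30  30  30  29
  29  29  29  29  29  29  29  28  28  28  28  27  27  27  27  27  26  26
  26  26  26  26  25  25  25  25  25  24  24  24  23  21  52  85  94  95
  96  96  98  99 100]
over t26.5 w0.323 g30.0 F [ 0.5963  0.462  -1.5217] p [0.607  0.0767 0.193 ]
down t28.7 w0.322 g30.0 F [ 0.3395 -0.3055 -0.8223] p [0.6057 0.0767 0.0651]
```

View pics/s3.png

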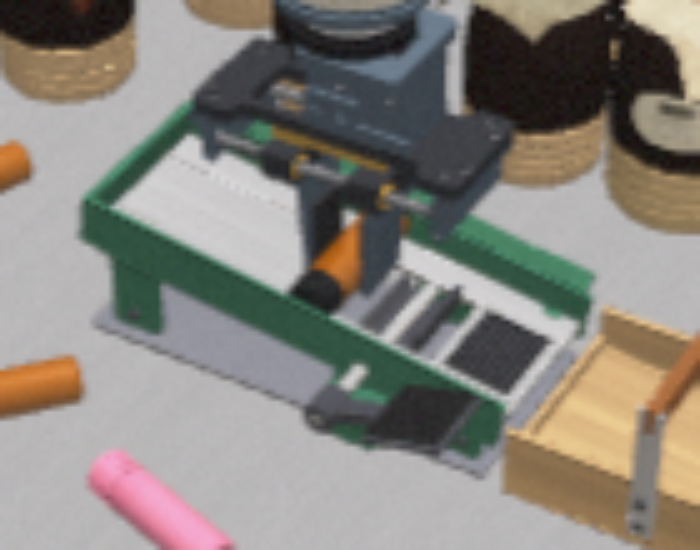

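The tube is in the lane without touching. I shift 3 mm in x, release and lift, then pick the others with the same correction.

```bash
cat >> tubes.py <<'E'
def release(y,x=.003):
    ctrl.command_gripper(.44); p=ctrl.current_tool_pos(); ctrl.move_l([p[0],p[1],.19],vel=.12); stat("out")
def where(c,im,z=.07):
    for o in amber(c,im,z,300):
        m=(o[3].mean(0)[:2]-CO);a=np.radians(TH);R=np.array([[np.cos(a),-np.sin(a)],[np.sin(a),np.cos(a)]]);l=m@R
        if abs(l[0])<.1 and -.3<l[1]<.25: print("tube amber centre in coder",l, "len",o[4],"area",o[6])
E
python3 - <<'E'
from tubes import *
p=ctrl.current_tool_pos(); ctrl.move_l(cw(.003,.055,p[2]-.002),vel=.03); stat("sh")
release(.055); ctrl.sleep(.3); c,im=shot("wrist","t0c"); where(c,im)
if pick((.437,.225),-37,"t1"): lay(.066); 
cv2.imwrite("pics/s4.png",cv2.resize(ctrl.read_camera("scene")[130:240,240:380],(700,550)))
E
```

```text
sh t29.0 w0.327 g30.0 F [-1.188   0.6731 -0.9313] p [0.6087 0.077  0.0631]
out t30.6 w0.437 g0.0 F [-0.2905 -0.6593  0.9982] p [0.6081 0.077  0.1892]
tube amber centre in coder [0.0085 0.0103] len 0.07759639735538429 area 2334.0
tube amber centre in coder [-0.0001 -0.2109] len 0.13584278600822675 area 1497.5
found (np.float64(0.004397903416079016), array([0.4394, 0.2213]), np.float64(-37.029871254412036), np.float64(0.08471867014650966))
grip t35.0 w0.323 g30.0 F [0.2911 0.1316 1.2584] p [0.4394 0.2213 0.004 ]
lift t36.4 w0.323 g30.0 F [-0.2756  0.0362 -0.8142] p [0.4389 0.2211 0.1893]
over t37.4 w0.322 g30.0 F [-0.5734  0.5923 -1.198 ] p [0.604  0.0882 0.1895]
down t39.5 w0.319 g30.0 F [-0.2682  0.3035 -0.064 ] p [0.6049 0.0878 0.0687]
```

View pics/s4.png

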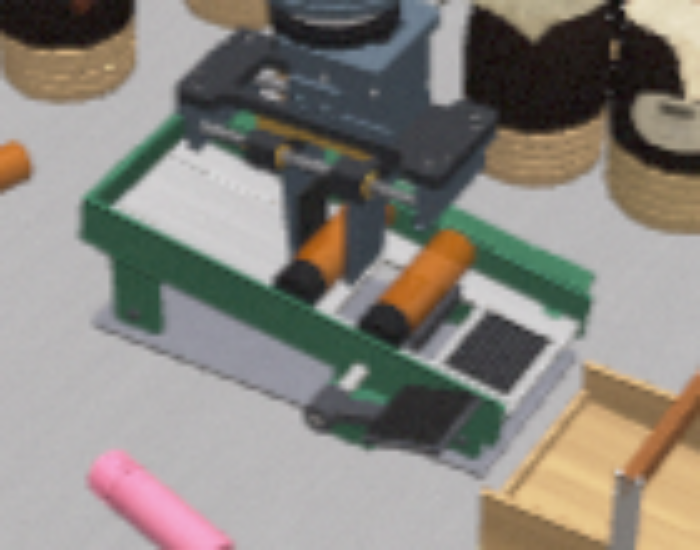

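The first tube rests on the gate (coder y 0.010) and the second is in the lane. The tote's corner went from (505,440) to (485,490), so it has been knocked aside. I'll finish the tubes, then put the tote back.

Run:
```python
from tubes import *
def fin(y):
    p=ctrl.current_tool_pos(); ctrl.move_l(cw(.003,y,p[2]-.002),vel=.03); release(y); ctrl.sleep(.3); c,im=shot("wrist","r%d"%(y*1000)); where(c,im)
fin(.066)
if pick((.427,.375),51,"t2"):
    lay(.095); fin(.095)
    if pick((.584,.382),-18,"t3"): lay(.124); fin(.124)
cv2.imwrite("pics/s5.png",cv2.resize(ctrl.read_camera("scene")[130:240,240:380],(700,550)))
```

```text
out t41.4 w0.440 g0.0 F [ 0.1244 -0.0698 -0.1225] p [0.6073 0.0879 0.1892]
tube amber centre in coder [0.0132 0.0247] len 0.08785489506185316 area 5493.5
found (np.float64(0.004785159775200425), array([0.4245, 0.3709]), np.float64(50.87044623235188), np.float64(0.08503028487052089))
grip t46.0 w0.325 g30.0 F [-0.915  -0.9825  0.6221] p [0.4245 0.3709 0.004 ]
lift t47.4 w0.326 g30.0 F [-0.2773  0.3159 -0.9919] p [0.4241 0.3706 0.1892]
over t48.6 w0.323 g30.0 F [-0.3264  0.4734 -0.7646] p [0.6022 0.1177 0.1898]
down t50.7 w0.323 g30.0 F [-0.2238 -0.7753 -1.325 ] p [0.6029 0.1167 0.0728]
out t52.5 w0.438 g0.0 F [-0.0653 -1.7444 -0.195 ] p [0.6053 0.1168 0.1893]
tube amber centre in coder [0.0121 0.038 ] len 0.09042532468154628 area 8562.0
found (np.float64(0.002946426282047385), array([0.5853, 0.3794]), np.float64(-18.060858859161872), np.float64(0.08619785658345737))
grip t56.9 w0.320 g29.9 F [-0.3369 -0.1381  0.0314] p [0.5853 0.3794 0.004 ]
lift t58.3 w0.322 g29.9 F [ 0.6955 -0.5561 -0.5564] p [0.5849 0.3791 0.189 ]
over t59.2 w0.319 g29.9 F [ 0.4227  1.0277 -0.8468] p [0.6007 0.1463 0.1898]
down t61.3 w0.324 g29.9 F [-0.071  -0.7144 -0.8695] p [0.6009 0.1456 0.0769]
out t63.1 w0.436 g0.0 F [0.0819 0.1139 0.3801] p [0.6032 0.1457 0.1892]
tube amber centre in coder [0.0139 0.0522] len 0.12165229960396118 area 11678.5
```

View pics/s5.png

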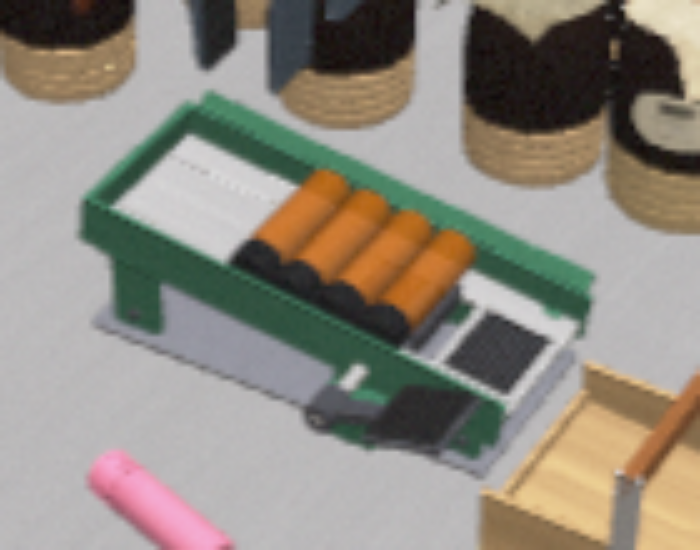

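All four tubes lie in the queue, caps on the pedal side. Now I locate the knocked tote, and check for any hidden fifth tube.

Run:
```python
from h import *
ctrl.goto(cw(0.02,-.18,.36),down(90)); c,im=shot("wrist","w6"); np.save("w6.npy",c["pose"])
for o in amber(c,im,.11,150): print(np.array(o[0]),o[3][:,:2].tolist(),o[4],o[6])
print("target",cw(0,-.175))
for n in("scene","side"):
    c,i=shot(n,"f"+n)
    for o in amber(c,i,.015,60): print(n,np.array(o[0]),o[3][:,:2].round(3).tolist(),round(o[4],3),o[6])
```

```text
[345.1005 365.2467] [[0.941233768964681, -0.1285157094628089], [0.9487172873826377, -0.08531940962501769]] 0.0438397464361766 158.5
[271.  363.5] [[0.941694350770043, -0.19996464241686646], [0.9419789841707631, -0.2324190648034799]] 0.03245567051566677 184.5
[501.  361.5] [[0.9441353485412249, 0.14520045861287217], [0.9427483823385798, 0.11062911104406298]] 0.03459915819742858 184.5
[476.5 359. ] [[0.938229289140423, 0.11447122612370186], [0.9365161280119818, 0.06366530690943367]] 0.050834794661321764 259.5
[492.5326 137.6419] [[0.6083893232157425, 0.12315584459786044], [0.6132020947160827, 0.0009319430443135712]] 0.12231862033429582 5741.0
[301.0296  97.9982] [[0.5008689689499929, -0.17201219167644985], [0.6380618903347697, -0.164676950180968]] 0.13738887671819208 883.5
target [ 0.6217 -0.1527  0.    ]
scene [373.8781 214.9024] [[0.691, -0.129], [0.597, -0.131]] 0.094 63.5
scene [313.2 178.6] [[0.692, 0.194], [0.68, 0.047]] 0.147 625.5
scene [592.5 167. ] [[1.284, -0.647], [1.259, -0.611]] 0.045 60.5
scene [602.5 143.5] [[1.473, -0.674], [1.413, -0.587]] 0.106 477.0
side [277.6346 211.8269] [[0.713, 0.011], [0.6, 0.005]] 0.113 404.0
```

The tote sits at (0.5695,-0.168) and needs to go 5 cm back. There is no fifth tube.

Run:
```python
from h import *
a=[.5695,-.1683]; p=cw(0,-.175)
ctrl.command_gripper(.5); ctrl.goto([*a,.22],down(93)); ctrl.move_l([*a,.083],contact_N=8); ctrl.command_gripper(0); stat("grip")
ctrl.move_l([*a,.105],vel=.06); ctrl.move_l([*p[:2],.105],vel=.08,ori=down(94)); stat("over")
print(ctrl.move_l([*p[:2],.080],vel=.03,contact_N=3)); stat("down"); ctrl.command_gripper(.5); ctrl.move_l([*p[:2],.20]); 
ctrl.goto(cw(0.02,-.12,.36),down(90)); c,im=shot("wrist","w7")
for o in amber(c,im,.11,600): print(np.array(o[0]),o[3][:,:2].tolist(),o[4],o[6])
cv2.imwrite("pics/w7c.png",cv2.resize(im[20:260,160:560],(800,480)))
```

```text
grip t67.6 w0.109 g30.0 F [-0.075  -0.0699  2.8727] p [ 0.5695 -0.1683  0.0831]
over t69.0 w0.109 g30.0 F [ 0.1857 -0.014  -3.7649] p [ 0.6212 -0.1527  0.1048]
True
down t69.7 w0.108 g30.0 F [-0.0262 -0.2481  3.9693] p [ 0.6214 -0.1526  0.0828]
[448.5314 140.5991] [[0.6084758086459991, 0.12537344465423922], [0.6127002989033258, 0.007857614319295686]] 0.11759173736808842 5693.0
[266.0055 146.0521] [[0.5520680038682373, -0.1566980576926346], [0.6893255051261997, -0.14721383666270937]] 0.13758478149898715 791.0
```

View pics/w7c.png

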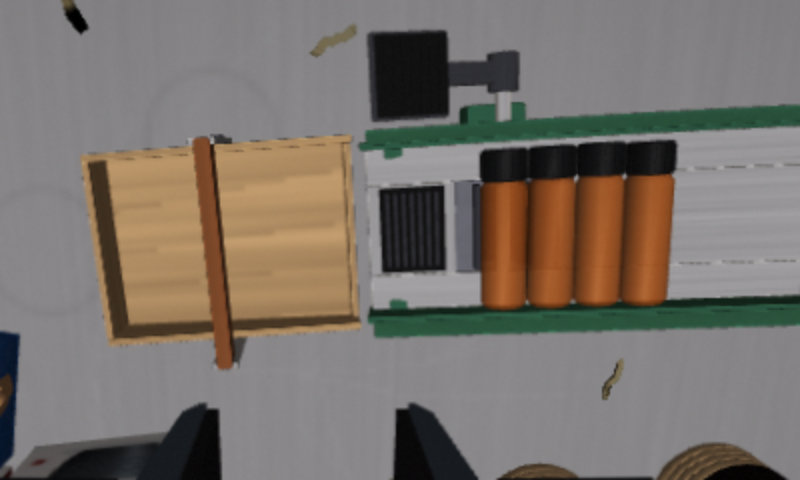

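The tote is back in place (bar centre (0.6207,-0.152)) and the four tubes are queued. The pad centre is at crop (408,75). First press.

```bash
cat > press.py <<'E'
from h import *
def press():
    q=cw(-.098,-.050)
    ctrl.move_l([*q[:2],.040],vel=.08); s=ctrl.move_l([*q[:2],.025],vel=.02,contact_N=6); stat("down %s"%s)
    ctrl.sleep(.9); stat("held"); ctrl.move_l([*q[:2],.095],vel=.1); ctrl.sleep(.8); stat("up")
E
python3 - <<'E'
from press import *
c=cam("wrist");print("pad",ray(c,[(364,57.5)],.073),cw(-.098,-.05))
ctrl.command_gripper(0); q=cw(-.098,-.05); ctrl.goto([*q[:2],.16],down(94)); ctrl.move_l([*q[:2],.095]); 
press(); im=ctrl.read_camera("scene"); cv2.imwrite("pics/s6.png",cv2.resize(im[130:260,240:440],(800,520)))
E
```

```text
pad [[ 0.5142 -0.0341  0.073 ]] [ 0.5152 -0.0349  0.    ]
down True t75.7 w0.004 g7.6 F [-2.2149 -0.5376 16.7098] p [ 0.516  -0.0347  0.0349]
held t76.6 w0.004 g6.1 F [-2.3859  0.5828 13.0811] p [ 0.516  -0.0347  0.035 ]
up t78.1 w0.005 g0.0 F [ 0.2425 -0.402  -0.776 ] p [ 0.5151 -0.0349  0.095 ]
```

View pics/s6.png

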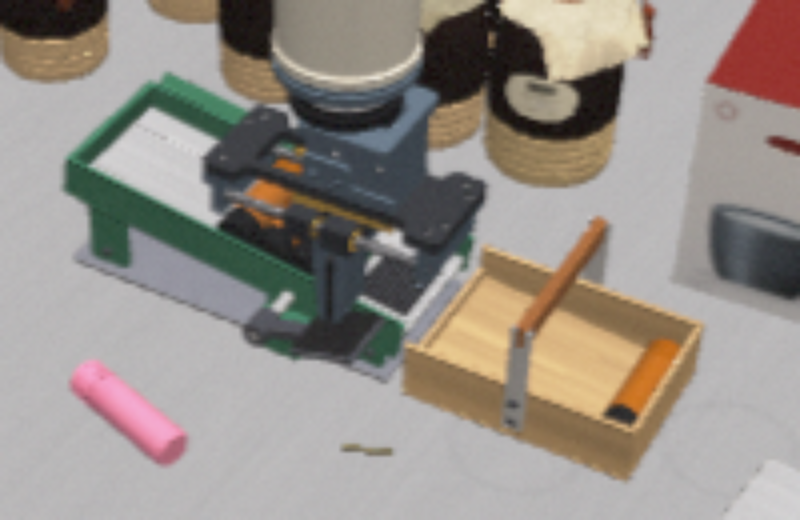

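The first tube rolled into the tote, at (645,380). The hold force of 13 N against the 8.5 N spring shows the pedal reached its stop. I press three more times, slightly harder.

```bash
sed -i 's/contact_N=6/contact_N=12/' press.py
python3 - <<'E'
from press import *
for k in range(3):
    press(); im=ctrl.read_camera("scene"); cv2.imwrite(f"pics/p{k}.png",im)
    m=cv2.inRange(cv2.cvtColor(im[210:252,375:420],cv2.COLOR_BGR2HSV),(4,190,60),(18,255,255)); print("amber in tote px",cv2.countNonZero(m))
cv2.imwrite("pics/s7.png",cv2.resize(im[130:260,240:440],(800,520)))
E
```

```text
down True t79.4 w0.006 g10.8 F [-2.7608  1.2784 23.9074] p [ 0.5157 -0.0346  0.0347]
held t80.3 w0.005 g9.2 F [-4.1276  0.2342 19.1822] p [ 0.5156 -0.0346  0.0348]
up t81.9 w0.007 g0.0 F [-0.1664 -0.1582 -0.8676] p [ 0.5152 -0.0349  0.095 ]
amber in tote px 300
down True t83.2 w0.004 g10.8 F [-3.3911  0.9479 22.8815] p [ 0.5156 -0.0346  0.0347]
held t84.1 w0.007 g9.2 F [-2.2705  0.5811 19.4834] p [ 0.5157 -0.0346  0.0348]
up t85.6 w0.006 g0.0 F [-0.2983 -0.568   0.412 ] p [ 0.5152 -0.0349  0.095 ]
amber in tote px 451
down True t86.9 w0.001 g10.9 F [-3.358   1.0063 23.7106] p [ 0.5156 -0.0346  0.0347]
held t87.8 w0.005 g9.2 F [-4.0784  1.2428 19.9338] p [ 0.5156 -0.0346  0.0348]
up t89.4 w0.006 g0.0 F [0.0979 0.3614 0.114 ] p [ 0.5152 -0.0349  0.095 ]
amber in tote px 504
```

View pics/s7.png

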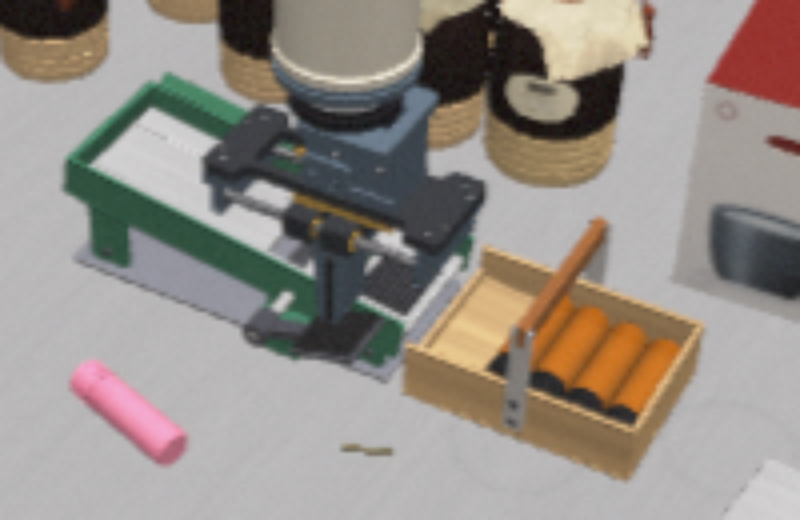

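All four tubes are in the tote and the lane is empty. Now I carry the tote to the scale.

Run:
```python
from h import *
p=[.621,-.1523]; q=ctrl.current_tool_pos(); ctrl.move_l([q[0],q[1],.22]); ctrl.command_gripper(.5); ctrl.goto([*p,.22],down(94))
c,im=shot("wrist","w8"); ctrl.move_l([*p,.083],contact_N=8); ctrl.command_gripper(0); stat("grip")
ctrl.move_l([*p,.15],vel=.05); stat("lift")
if ctrl.current_grasp_force()>20:
    m=[.56,-.29,.15]; ctrl.move_l(m,vel=.08,ori=down(90)); stat("mid"); ctrl.move_l([.5,-.425,.15],vel=.08,ori=down(87)); stat("over")
    im=ctrl.read_camera("scene"); cv2.imwrite("pics/s8.png",cv2.resize(im[200:350,360:540],(720,600)))
```

```text
grip t93.7 w0.106 g30.0 F [-0.5699 -2.1649  2.9935] p [ 0.6211 -0.1525  0.0831]
lift t95.2 w0.108 g30.0 F [-0.4523  0.2134 -6.4903] p [ 0.6208 -0.1523  0.1497]
mid t97.2 w0.109 g30.0 F [-1.0271  0.378  -7.0968] p [ 0.5601 -0.2897  0.15  ]
over t99.2 w0.110 g30.0 F [-0.542   0.51   -6.1734] p [ 0.5002 -0.4247  0.15  ]
```

View pics/s8.png

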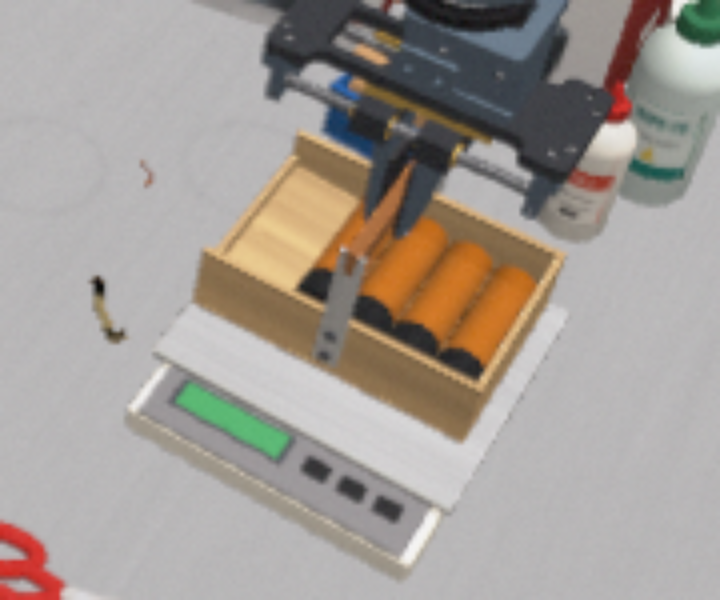

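The tote hangs level over the platform with all four tubes in it. Next I lower, release and check.

Run:
```python
from h import *
p=[.5,-.425]; print(ctrl.move_l([*p,.120],vel=.03,contact_N=4)); stat("down"); ctrl.command_gripper(.5); ctrl.move_l([*p,.25],vel=.1); stat()
ctrl.goto([.42,-.05,.36],down(90)); ctrl.sleep(1)
c,im=shot("scene"); cv2.imwrite("pics/s9.png",np.vstack([cv2.resize(im[220:350,380:520],(420,390)),cv2.resize(im[140:225,240:380],(420,200))]))
```

```text
True
down t100.0 w0.106 g30.0 F [ 0.6249 -0.5838  3.5163] p [ 0.4999 -0.4248  0.1268]
 t102.1 w0.500 g0.0 F [ 0.2644  0.507  -0.6163] p [ 0.4998 -0.4248  0.2493]
```

View pics/s9.png

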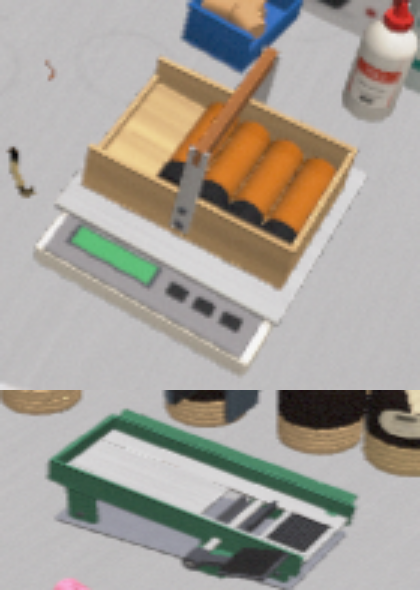

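The tote stands centred on the platform with four tubes in it, the lane is empty and the pedal is up.

```bash
python3 -c "
from bench import ctrl
print(ctrl.sign_off(), ctrl.current_t())"
```

```text
the job is handed in; nothing more can be done
the job is handed in; nothing more can be done
```

I handed the job in at about 104 s: all four tubes were run over the type pad into the tote, and the last picture shows the tote on the middle of the scale with all four in it and the pedal up, but the judge's verdict was not shown.

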